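# Count off a row of biscuit jars by touch

### The arm

A 7-joint arm with a two-finger parallel gripper is mounted at the origin on the work surface. World frame = base frame: x ahead of the robot, y to its left, z up, the work surface at z = 0. Lengths are in m, angles in rad, forces in N, time in s.
With the tool pointing down it reaches from about 0.4 to 0.85 m from the base axis. Payload 4.5 kg.
Tool frame: the origin (TCP) lies between the finger pads; the fingertips stand 19 mm ahead of it and the grasp point (between the pads) is the TCP (r.nose_length is the distance from the TCP to the fingertips, in m); z points along the fingers, x is the direction in which the jaws open and shut, and the axes are right-handed (so a half turn about z gives the same grasp; the last joint's range is limited). The gripper opens to 88 mm and grips with 3 to 60 N. Pads are 18 mm wide; open, the fingers measure 123 mm over their backs; the gripper's body (75 mm by 187 mm) begins 45 mm behind the grasp point.
Start: joints at [1.313, 0.689, -0.195, 1.565, 0.157, 0.902, -0.215], TCP at [0.18, -0.599, 0.258] pointing down, gripper open.
Joint ranges: [-3.01, 3.01], [-0.46, 2.08], [-1.47, 1.51], [0.13, 2.56], [-1, 4.14], [0.04, 2.09], [-2.66, 2.66]. Speed limits (rad/s): [2.57, 2.57, 3.14, 3.14, 3.14, 3.14, 3.14].

### API

Orientations are given as a unit quaternion [x, y, z, w].
In Python, from plant import get_state, vision, r gives the robot as it stands.
- The arm moves only by the tool play_rows, never from a script. Its argument "deltas" is a list that holds one entry, the list of rows, each a list of 7 numbers: the gripper command: -1 is fully open, 1 is shut, values between are in proportion, then the shift along the tool's x, y, z normalised to -1 to 1, where 1 is 300 mm, then the turn, a rotation vector about the tool's x, y, z normalised to -1 to 1, where 1 is pi rad. A call has 1 to 5 rows; each row is the pose to reach, as a shift and turn from the pose measured when the call began, along the tool's axes at that moment, turning the shorter way round; what a row does not reach only later rows make up. A row lasts 1/8 s, in which the tool goes at most 62.5 mm and 10.7 degrees, less where a joint would pass 70% of its speed; a pose out of reach is approached as far as the arm can. A call with a number of a shift or a turn outside -1 to 1 is refused whole. A call with a gripper value outside its range is refused whole. The fingers move at their own pace and stop on an object; "force" is the grip in N (left out, the last holds). Time passes only in rows, so rows that repeat a pose let the fingers close. It gives the time, the measured TCP pose, the force and the opening at its end, in the units of the state.
- get_state(): the state, without advancing time (a new reading comes with each control period).
- vision.snapshot(name): name is "scene" or "top"; returns the picture (480x640x3 uint8, red, green, blue); there is no depth.
- vision.camera_model(name): a dict with "vfov" (degrees; the focal length in pixels is half the picture's height over the tangent of half this angle, whatever the lens; pixels are square), "cx", "cy" (the principal point, pixels), "k1" (the pictures are not rectified: a ray, as slopes to the right and down, at radius r is drawn at 1 + k1 r^2 times it, then the intrinsics apply), "world_to_cam" (4x4, takes a point from world to camera coordinates). Camera axes: x right, y up, looking along -z (the intrinsics and any distortion apply to the point x, -y, -z); pixel columns grow to the right and rows downward; lengths in m; the calibration is good to about 2 mm. A picture is of the moment at which its call begins. camera_model takes no time and is no camera call.
- r.finish_job(): hands the job in, once; it reports no verdict.
The state is a dict: "clock": time; "q": joint angles; "qd": joint speeds; "joint_torque": joint torques, N m; "tool_pos": TCP position; "eef_rot": TCP orientation; "contact_force": force on the tool from outside, world axes, zero at the start; "moment": the same for the moment, N m; "opening": opening from 0.0 (shut) to 1.0 (fully open).
Only numpy, scipy, OpenCV 4.12 (cv2) and the standard library are available. Lean on these libraries where they do the work, as an engineer would, in place of code of your own. Each camera call takes 0.05 s, during which the arm holds its last target.

### The job

Count off the four jars in the carton by touch: starting at the end where the tally counter lies, go along the row and lightly touch the middle of each lid in turn with the fingertips, pausing for a moment on each and skipping none. Finish with the fingertips still resting lightly on the last jar's lid, to show where the count ended: the program ends while holding that touch. Do not pick up, shove or tip any jar, and leave the other things where they are.

Things in the scene. Friction and masses are not known exactly. Their poses are not given: they have to be found in the camera images.
- jar1: Short clear biscuit jar with a red lid 84 mm across; body 80 mm across, 105 mm high over the lid's centre panel, about 0.4 kg, loose. Number 1 of 4 in the row, counted from the carton's +y end (the left end seen from the robot). Origin: centre of its underside, z up.
- jar1_panel: Flat round red panel in the middle of jar1's lid, 60 mm across, standing 8 mm above the lid's rim: the part to touch. Origin: centre of its top face. It sits on a soft spring: starts to give at about 0.5 N, then 2 mm per newton, bottoms after 6 mm at 3.5 N, springs back when released.
- jar2: Tall clear biscuit jar with a red lid 84 mm across; body 80 mm across, 140 mm high over the lid's centre panel, about 0.4 kg, loose. Number 2 of 4 in the row, counted from the carton's +y end (the left end seen from the robot). Origin: centre of its underside, z up.
- jar2_panel: Flat round red panel in the middle of jar2's lid, 60 mm across, standing 8 mm above the lid's rim: the part to touch. Origin: centre of its top face. It sits on a soft spring: starts to give at about 0.5 N, then 2 mm per newton, bottoms after 6 mm at 3.5 N, springs back when released.
- jar3: Short clear biscuit jar with a red lid 84 mm across; body 80 mm across, 105 mm high over the lid's centre panel, about 0.4 kg, loose. Number 3 of 4 in the row, counted from the carton's +y end (the left end seen from the robot). Origin: centre of its underside, z up.
- jar3_panel: Flat round red panel in the middle of jar3's lid, 60 mm across, standing 8 mm above the lid's rim: the part to touch. Origin: centre of its top face. It sits on a soft spring: starts to give at about 0.5 N, then 2 mm per newton, bottoms after 6 mm at 3.5 N, springs back when released.
- jar4: Tall clear biscuit jar with a red lid 84 mm across; body 80 mm across, 140 mm high over the lid's centre panel, about 0.4 kg, loose. Number 4 of 4 in the row, counted from the carton's +y end (the left end seen from the robot). Origin: centre of its underside, z up.
- jar4_panel: Flat round red panel in the middle of jar4's lid, 60 mm across, standing 8 mm above the lid's rim: the part to touch. Origin: centre of its top face. It sits on a soft spring: starts to give at about 0.5 N, then 2 mm per newton, bottoms after 6 mm at 3.5 N, springs back when released.
- carton: Low open cardboard tray, fixed to the table, 96 mm (x) by 376 mm (y) by 50 mm high, 4 mm walls and floor, holding the row of four jars along its y axis at about y = +138, +46, -46, -138 mm. Origin: centre of its underside on the table.
- counter: Hand tally counter: steel drum 46 mm across and 30 mm high with a small thumb plunger up to 42 mm and a finger ring at its side, loose on the table 55 to 80 mm beyond one end of the carton. Its y in the carton's frame is positive when it is at the jar1 end, negative at the jar4 end. It marks where the count starts. Origin: centre of its underside.
- tape: Bystander: roll of brown packing tape lying flat, 100 mm across, 48 mm high, loose, beyond the carton's other end. Origin: centre of its underside.
- spare: Bystander: short jar of the same kind, 80 mm across and 105 mm high, standing loose on the table beyond the carton; it is not in the carton and not part of the count. Origin: centre of its underside.
- marker: Bystander: marker pen, about 135 mm long and 18 mm thick, lying loose on the table beyond the carton. Origin: on the table below its middle; it lies along its x axis.
Mind the look-alikes: they are no part of the job. Leave any black, blue or purple look-alike of the jar1 alone.

How it is judged:
On the way, in this order (a step that is already met when the one before it is completed fails the run):
1. the fingertips touch the lid of the first jar, counting from the tally counter's end, and no other jar (((y of counter in the frame of carton above 0 m and contact force between the fingers and jar1_panel above 0.3 N and contact force between the fingers and jar2 below 0.1 N and contact force between the fingers and jar3 below 0.1 N and contact force between the fingers and jar4 below 0.1 N) or (y of counter in the frame of carton below 0 m and contact force between the fingers and jar4_panel above 0.3 N and contact force between the fingers and jar1 below 0.1 N and contact force between the fingers and jar2 below 0.1 N and contact force between the fingers and jar3 below 0.1 N))), for 0.15 s.
2. the fingertips touch the lid of the second jar, counting from the tally counter's end, and no other jar (((y of counter in the frame of carton above 0 m and contact force between the fingers and jar2_panel above 0.3 N and contact force between the fingers and jar1 below 0.1 N and contact force between the fingers and jar3 below 0.1 N and contact force between the fingers and jar4 below 0.1 N) or (y of counter in the frame of carton below 0 m and contact force between the fingers and jar3_panel above 0.3 N and contact force between the fingers and jar1 below 0.1 N and contact force between the fingers and jar2 below 0.1 N and contact force between the fingers and jar4 below 0.1 N))), for 0.15 s.
3. the fingertips touch the lid of the third jar, counting from the tally counter's end, and no other jar (((y of counter in the frame of carton above 0 m and contact force between the fingers and jar3_panel above 0.3 N and contact force between the fingers and jar1 below 0.1 N and contact force between the fingers and jar2 below 0.1 N and contact force between the fingers and jar4 below 0.1 N) or (y of counter in the frame of carton below 0 m and contact force between the fingers and jar2_panel above 0.3 N and contact force between the fingers and jar1 below 0.1 N and contact force between the fingers and jar3 below 0.1 N and contact force between the fingers and jar4 below 0.1 N))), for 0.15 s.
4. the fingertips touch the lid of the last jar, counting from the tally counter's end, and no other jar (((y of counter in the frame of carton above 0 m and contact force between the fingers and jar4_panel above 0.3 N and contact force between the fingers and jar1 below 0.1 N and contact force between the fingers and jar2 below 0.1 N and contact force between the fingers and jar3 below 0.1 N) or (y of counter in the frame of carton below 0 m and contact force between the fingers and jar1_panel above 0.3 N and contact force between the fingers and jar2 below 0.1 N and contact force between the fingers and jar3 below 0.1 N and contact force between the fingers and jar4 below 0.1 N))), for 0.15 s.
At the end, for the whole second after the job is handed in: The fingertips rest on the lid of the jar farthest from the tally counter with 0.3 to 15 N and touch no other jar; all four jars stand upright (within 0.12 rad), at rest and within 15 mm of where they began; counter, tape, spare jar and marker are within 15 mm of where they began (((y of counter in the frame of carton above 0 m and contact force between the fingers and jar4_panel above 0.3 N) or (y of counter in the frame of carton below 0 m and contact force between the fingers and jar1_panel above 0.3 N)) and contact force between the fingers and jar2 below 0.1 N and contact force between the fingers and jar3 below 0.1 N and ((y of counter in the frame of carton above 0 m and contact force between the fingers and jar1 below 0.1 N) or (y of counter in the frame of carton below 0 m and contact force between the fingers and jar4 below 0.1 N)) and distance of each of jar1, jar2, jar3, jar4, counter, tape, spare, marker from where it was at the start of the episode below 0.015 m and angle between each of jar1, jar2, jar3, jar4's own z axis and vertical below 0.12 rad and linear speed of each of jar1, jar2, jar3, jar4 below 0.02 m/s and contact force between the fingers and jar1 below 15 N and contact force between the fingers and jar2 below 15 N and contact force between the fingers and jar3 below 15 N and contact force between the fingers and jar4 below 15 N); the arm keeps its last pose, push and grip.
It fails at once if a jar or bystander is lifted (25 mm above where it stands) (height (world z) of any of jar1, jar2, jar3, jar4, counter, tape, spare, marker above 0.029 m).
It fails at once if a jar or bystander is shoved out of place (more than 25 mm) (distance of any of jar1, jar2, jar3, jar4, counter, tape, spare, marker from where it was at the start of the episode above 0.025 m).
It fails at once if a jar in the carton is tipped (more than 0.25 rad) (angle between any of jar1, jar2, jar3, jar4's own z axis and vertical above 0.25 rad).
It fails at once if a jar is pressed hard (over 20 N) (contact force between the arm and jar1 above 20 N or contact force between the arm and jar2 above 20 N or contact force between the arm and jar3 above 20 N or contact force between the arm and jar4 above 20 N).
It fails at once if a jar is pressed hard by the fingers (over 20 N) (contact force between the fingers and jar1 above 20 N or contact force between the fingers and jar2 above 20 N or contact force between the fingers and jar3 above 20 N or contact force between the fingers and jar4 above 20 N).
It also fails if it takes over 48 s, if anything falls off the work surface, if the arm or the gripper's body presses on something with over 40 N, if the wrist force passes 120 N, or if a joint passes its speed limit or range.

## Working session

There is one attempt and no reset: what is moved stays moved. The work goes in short steps, Python scripts to look and compute and a tool call to move; the robot and the scene stay as the last step left them, time stands still between calls to the robot, and variables do not carry over. Pictures are saved under pics/ and viewed, and the job is handed in when it is done.

Besides the shell and the picture viewer there is one more tool, called after ">>>" as name([rows], argument=value, ...), one row to a line, values as JSON. play_rows: Moves the arm, as the interface text tells. Scaled input: -1 to 1 covers 300 mm each way for a shift and pi rad each way for a turn. Its arguments: {"type":"object","properties":{"deltas":{"type":"array"},"force":{"type":"number"}},"required":["deltas"]}

```bash
ls; mkdir -p pics
python3 - <<'E'
from plant import get_state, vision, r
import cv2
print(get_state())
for n in ("scene","top"):
    im=vision.snapshot(n); cv2.imwrite(f"pics/{n}0.png",im[:,:,::-1]); print(n,vision.camera_model(n))
print(r.nose_length)
E
```

```text
pics
{'clock': 0.0, 'q': array([ 1.31279164,  0.68998958, -0.19452031,  1.56637771,  0.15732536,
        0.9024682 , -0.21506584]), 'qd': array([-0.00019635, -0.00071067,  0.00136187,  0.00110911, -0.000643  ,
       -0.00095269,  0.00099818]), 'joint_torque': array([ 3.50812988e-04, -5.27556968e+01, -1.26655776e+00, -1.53426594e+01,
       -5.24457183e-02,  6.69042289e-03,  1.92358975e-04]), 'tool_pos': array([ 0.17957906, -0.59801126,  0.25689769]), 'eef_rot': array([ 8.02439172e-01, -5.96733209e-01, -7.82743204e-04, -4.90868595e-04]), 'contact_force': array([-0.3083814 ,  0.64841886, -0.54339755]), 'moment': array([-0.02804613, -0.00777311, -0.03030334]), 'opening': 1.001079270403099}
scene {'vfov': 57.31845847088918, 'cx': 324.87238903695027, 'cy': 237.921948720985, 'k1': -0.06903587885156659, 'world_to_cam': array([[-0.86300689,  0.50518162, -0.00326189,  0.46979429],
       [-0.32562008, -0.5513003 ,  0.76814031,  0.12075223],
       [ 0.38625209,  0.66397252,  0.64027324, -1.05249911],
       [ 0.        ,  0.        ,  0.        ,  1.        ]])}
top {'vfov': 49.838442739110874, 'cx': 318.6174798570732, 'cy': 233.11009247155616, 'k1': -0.1288151197027739, 'world_to_cam': array([[ 0.0288008 , -0.99957019, -0.00547237,  0.00990406],
       [ 0.9921623 ,  0.02792055,  0.12179664, -0.55854913],
       [-0.1215915 , -0.00893732,  0.99253999, -1.06827589],
       [ 0.        ,  0.        ,  0.        ,  1.        ]])}
0.019
```

View pics/scene0.png

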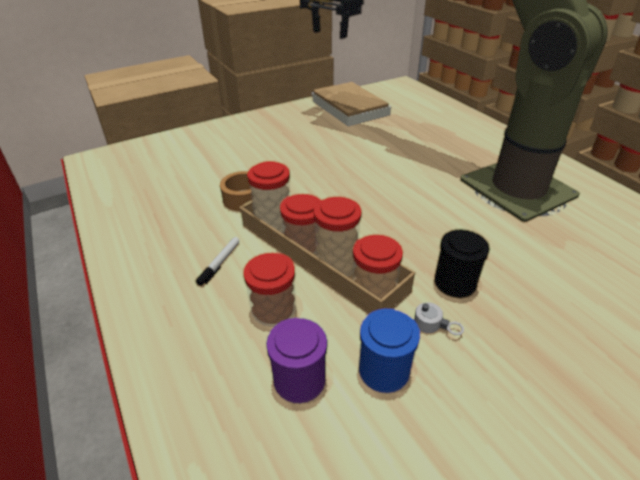

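View pics/top0.png

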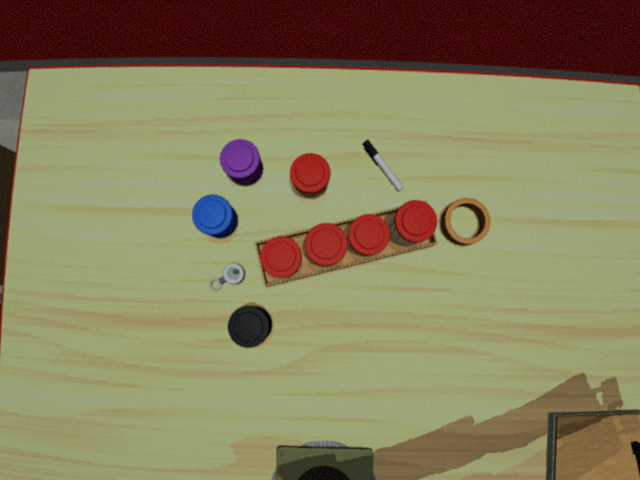

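The scene picture shows the carton row with the counter at (428,318), next to the short near-end jar (378,250). The tape (238,190) is at the other end.

In the top picture the counter is at (233,273), on the +y (left) side, so the count starts at jar1.

Possible lids in the top picture:
- **Red, in the carton:** (281,257), (326,245), (369,235) and (416,221). These are jars 1 to 4.
- **Red, outside the carton:** (310,173) is the spare.
- **Other look-alikes:** purple (240,160), blue (213,215), black (249,326).

I'll measure the lids next.

```bash
cat > h.py <<'E'
import numpy as np, cv2
from plant import get_state, vision, r
def ray(n,u,v):
    m=vision.camera_model(n); f=240/np.tan(np.radians(m['vfov']/2))
    K=np.array([[f,0,m['cx']],[0,f,m['cy']],[0,0,1]])
    p=cv2.undistortPoints(np.array([[[u,v]]],float),K,np.array([m['k1'],0,0,0,0]))[0,0]
    T=m['world_to_cam']; R=T[:3,:3]; return -R.T@T[:3,3], R.T@np.array([p[0],-p[1],-1])
def onz(n,u,v,z):
    c,d=ray(n,u,v); return c+d*(z-c[2])/d[2]
def proj(n,P):
    m=vision.camera_model(n); f=240/np.tan(np.radians(m['vfov']/2))
    c=m['world_to_cam'][:3]@np.append(P,1); a=np.array([c[0],-c[1]])/-c[2]; a=a*(1+m['k1']*(a@a)); return f*a+[m['cx'],m['cy']]
E
python3 - <<'E'
from h import *
im=cv2.imread('pics/top0.png'); hsv=cv2.cvtColor(im,cv2.COLOR_BGR2HSV)
m=(((hsv[...,0]<6)|(hsv[...,0]>174))&(hsv[...,1]>170)&(hsv[...,2]>110)).astype(np.uint8); m[:100]=0
n,l,s,c=cv2.connectedComponentsWithStats(m)
for i in range(1,n):
    if s[i,4]>100: print(s[i],c[i])
for s_,x0,y0,x1,y1,nm in(('top',200,130,500,350,'crop_top'),('scene',180,140,500,420,'crop_scene')):
    a=cv2.imread(f'pics/{s_}0.png')[y0:y1,x0:x1]; cv2.imwrite(f'pics/{nm}.png',cv2.resize(a,None,fx=2.4 if s_=='top' else 2.1,fy=2.4 if s_=='top' else 2.1,interpolation=cv2.INTER_CUBIC))
# rim circles via hough
g=cv2.GaussianBlur(m*255,(3,3),0)
print(cv2.HoughCircles(g,cv2.HOUGH_GRADIENT_ALT,1,30,param1=200,param2=0.5,minRadius=15,maxRadius=26))
print('counter',onz('top',233,273,.03))
E
```

```text
[ 291  154   39   39 1198] [309.73706177 172.60601002]
[ 396  201   41   41 1332] [415.77702703 220.7957958 ]
[ 349  215   41   40 1297] [368.65844256 234.15882806]
[ 305  224   43   42 1406] [325.74893314 244.09246088]
[ 260  237   41   40 1302] [280.51152074 256.53686636]
[[[368.       235.        20.569681]
  [324.       243.        21.224796]
  [416.       220.        20.609058]
  [281.       258.        20.342012]
  [310.       173.        19.543299]]]
counter [0.46771592 0.20594241 0.03      ]
```

View pics/crop_top.png

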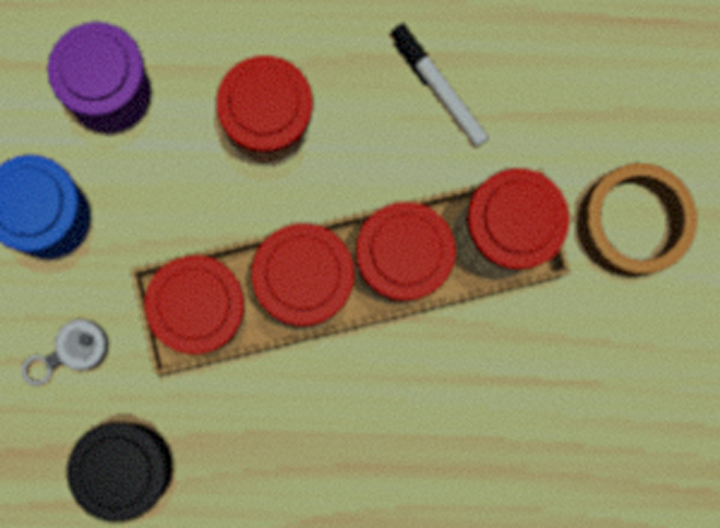

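View pics/crop_scene.png

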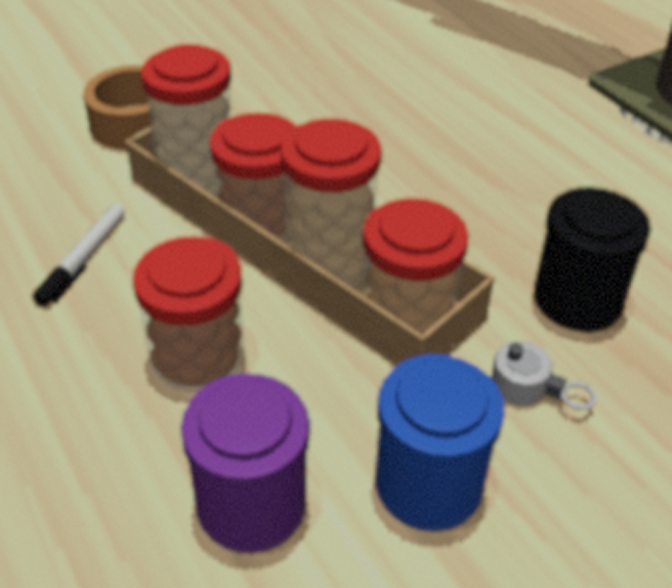

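The crops confirm it: the four carton lids run short, tall, short, tall from the counter end. The loose red jar (310,173) is the spare.

```bash
cat >> h.py <<'E'
from scipy.spatial.transform import Rotation as Ro
def go(P,yaw=None):
    "print normalised shift/turn to world TCP P; yaw = world angle of tool x (None: keep)"
    s=get_state(); R=Ro.from_quat(s['eef_rot']); M=R.as_matrix()
    d=M.T@(np.array(P)-s['tool_pos'])/.3
    if yaw is None: yaw=np.arctan2(M[1,0],M[0,0])
    x=np.array([np.cos(yaw),np.sin(yaw),0]); z=np.array([0,0,-1.]); G=np.c_[x,np.cross(z,x),z]
    rv=(R.inv()*Ro.from_matrix(G)).as_rotvec()/np.pi
    print('tcp',s['tool_pos'].round(4),'F',s['contact_force'].round(2),'t',round(s['clock'],2),'xyaw',np.degrees(np.arctan2(M[1,0],M[0,0])).round(1),'zax',M[:,2].round(3))
    print('shift',d.round(4),'turn',rv.round(4))
E
python3 - <<'E'
from h import *
# lid circle centre of top view -> rim height plane (panel is concentric); centroid at mid rim
C=[(280.51,256.54,.101),(325.75,244.09,.136),(368.66,234.16,.101),(415.78,220.80,.136)]
P=np.array([onz('top',*c) for c in C]); print(P.round(4)); print(np.linalg.norm(np.diff(P[:,:2],axis=0),axis=1))
# compare panel top predicted pixels in scene
for p in P: print(proj('scene',[p[0],p[1],p[2]+.008]).round(1), end=' ')
print()
c0=P[:,:2].mean(0); u=P[3,:2]-P[0,:2]; print(c0,np.degrees(np.arctan2(u[1],u[0])))
im=cv2.imread('pics/scene0.png')
for p in P: cv2.circle(im,tuple(proj('scene',[p[0],p[1],p[2]+.008]).round().astype(int).tolist()),1,(255,255,255),-1)
cv2.imwrite('pics/chk.png',cv2.resize(im[140:320,220:440],None,fx=3.4,fy=3.3))
go([.45,-.35,.26])
E
```

```text
[[ 0.5006  0.0999  0.101 ]
 [ 0.5246  0.0105  0.136 ]
 [ 0.5506 -0.0751  0.101 ]
 [ 0.575  -0.1636  0.136 ]]
[0.09250946 0.08949033 0.09183375]
[378.2 246.2] [337.7 205.9] [301.5 202.3] [268.2 168.5] 
[ 0.53770967 -0.0321085 ] -74.2302699643796
tcp [ 0.1796 -0.5981  0.257 ] F [-0.58 -0.1   0.22] t 0.1 xyaw -73.3 zax [-0.001  0.002 -1.   ]
shift [-0.5325 -1.1011 -0.0093] turn [0.     0.0005 0.    ]
```

View pics/chk.png

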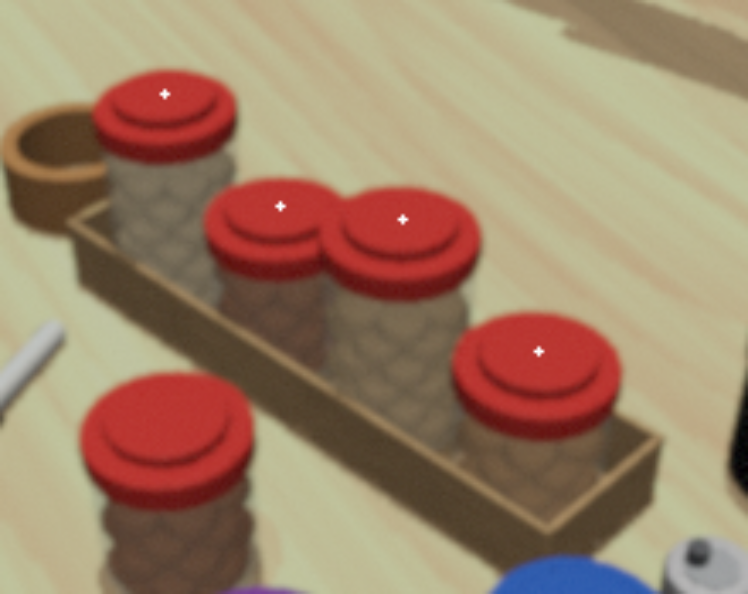

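The predicted panel centres fall on all four panels. The tool's x axis is already along the row, so I'll shut the gripper and travel high.

>>> play_rows([
  [[1,-0.1,-0.2,0,0,0,0],[1,-0.2,-0.4,0,0,0,0],[1,-0.3,-0.6,0,0,0,0],[1,-0.4,-0.75,0,0,0,0],[1,-0.45,-0.9,0,0,0,0]],
], force=10)

```text
clock: 0.72
tool_pos: [0.4004, -0.3885, 0.257]
eef_rot: [0.803, -0.596, -0.001, -0.001]
contact_force: [-0.0, 0.3, -0.6]
opening: 0.453
```

```bash
python3 -c "
from h import *
go([.5006,.0999,.258]);go([.5006,.0999,.258],np.radians(-74))"
```

```text
tcp [ 0.4004 -0.3885  0.257 ] F [-0.03  0.25 -0.61] t 0.72 xyaw -73.2 zax [-0.001  0.003 -1.   ]
shift [-1.4618e+00 -7.9060e-01  7.0000e-04] turn [0.0002 0.001  0.    ]
tcp [ 0.4004 -0.3885  0.257 ] F [-0.03  0.25 -0.61] t 0.72 xyaw -73.2 zax [-0.001  0.003 -1.   ]
shift [-1.4618e+00 -7.9060e-01  7.0000e-04] turn [0.0002 0.001  0.0045]
```

>>> play_rows([
  [[1,-0.18,-0.1,0,0,0,0],[1,-0.36,-0.2,0,0,0,0],[1,-0.54,-0.3,0,0,0,0],[1,-0.72,-0.4,0,0,0,0],[1,-0.9,-0.5,0,0,0,0]],
])

```text
clock: 1.35
tool_pos: [0.466, -0.0847, 0.2576]
eef_rot: [0.803, -0.596, -0.001, -0.001]
contact_force: [2.1, 0.1, -0.3]
opening: 0.009
```

```bash
python3 -c "
from h import *
go([.5006,.0999,.22])"
```

```text
tcp [ 0.466  -0.0847  0.2576] F [ 2.1   0.09 -0.27] t 1.35 xyaw -73.2 zax [-0.002  0.003 -1.   ]
shift [-0.5553 -0.2885  0.127 ] turn [0.0002 0.001  0.    ]
```

>>> play_rows([
  [[1,-0.17,-0.09,0.03,0,0.001,0],[1,-0.34,-0.18,0.07,0,0.001,0],[1,-0.5,-0.26,0.127,0,0.001,0],[1,-0.555,-0.288,0.127,0,0.001,0],[1,-0.555,-0.288,0.127,0,0.001,0]],
])

```text
clock: 1.98
tool_pos: [0.5004, 0.1006, 0.2199]
eef_rot: [0.804, -0.595, -0.0, 0.0]
contact_force: [-0.1, -0.3, 0.3]
opening: 0.005
```

```bash
python3 -c "
from h import *
im=vision.snapshot('scene');cv2.imwrite('pics/s1.png',cv2.resize(im[100:340,220:500,::-1],None,fx=2.4,fy=2.4))
go([.5006,.0999,.138])"
```

```text
tcp [0.5004 0.0986 0.22  ] F [-0.28 -0.63  0.29] t 2.02 xyaw -73.2 zax [-0.001 -0.001 -1.   ]
shift [-0.0042 -0.0023  0.2735] turn [ 0.0004 -0.0003 -0.    ]
```

View pics/s1.png

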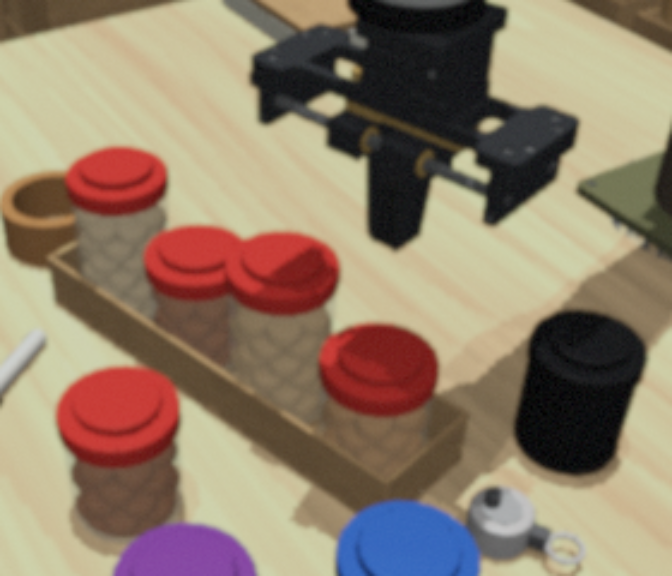

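The shut fingers are above jar1 and the gripper body is well clear of jar2. I'll go down to 10 mm above the panel.

>>> play_rows([
  [[1,-0.004,-0.002,0.1,0,0,0],[1,-0.004,-0.002,0.18,0,0,0],[1,-0.004,-0.002,0.25,0,0,0],[1,-0.004,-0.002,0.273,0,0,0],[1,-0.004,-0.002,0.273,0,0,0]],
])

```text
clock: 2.65
tool_pos: [0.5006, 0.0983, 0.1384]
eef_rot: [0.802, -0.597, 0.0, 0.001]
contact_force: [-0.0, -0.4, 0.1]
opening: 0.007
```

```bash
python3 -c "
from h import *
im=vision.snapshot('scene');cv2.imwrite('pics/s2.png',cv2.resize(im[160:310,300:480,::-1],None,fx=3.6,fy=3.6))
go([.5006,.0999,.126])"
```

```text
tcp [0.5009 0.0988 0.1388] F [-0.86  0.17 -0.62] t 2.7 xyaw -73.3 zax [-0.    -0.002 -1.   ]
shift [-0.004  -0.      0.0427] turn [ 0.0002 -0.0005 -0.    ]
```

View pics/s2.png

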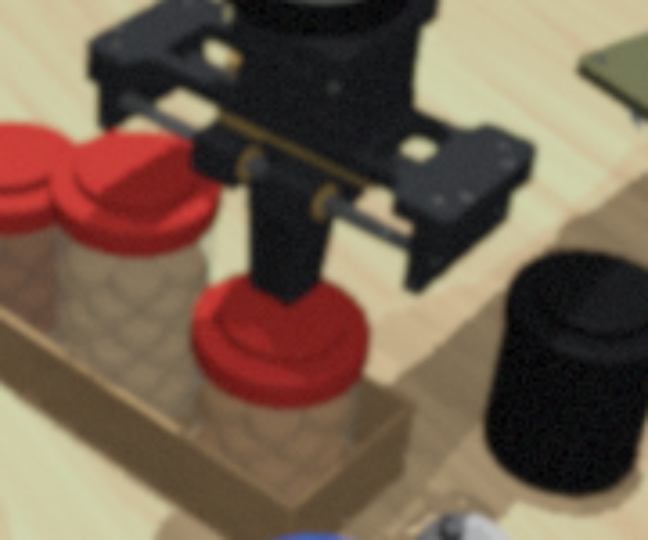

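>>> play_rows([
  [[1,-0.003,0,0.02,0,0,0],[1,-0.003,0,0.03,0,0,0],[1,-0.003,0,0.037,0,0,0],[1,-0.003,0,0.042,0,0,0],[1,-0.003,0,0.042,0,0,0]],
])

```text
clock: 3.32
tool_pos: [0.5007, 0.0997, 0.1262]
eef_rot: [0.802, -0.597, 0.0, 0.001]
contact_force: [0.3, 0.9, 1.5]
opening: 0.008
```

```bash
python3 -c "
from h import *
im=vision.snapshot('scene');cv2.imwrite('pics/s3.png',cv2.resize(im[160:310,300:480,::-1],None,fx=3.6,fy=3.6))
F=[get_state()['contact_force']]
go([.5006,.0999,.126])"
```

```text
tcp [0.5007 0.0997 0.1263] F [-0.09 -0.35  1.89] t 3.38 xyaw -73.3 zax [-0.    -0.002 -1.   ]
shift [-0.0009  0.      0.0009] turn [ 0.0002 -0.0005 -0.    ]
```

View pics/s3.png

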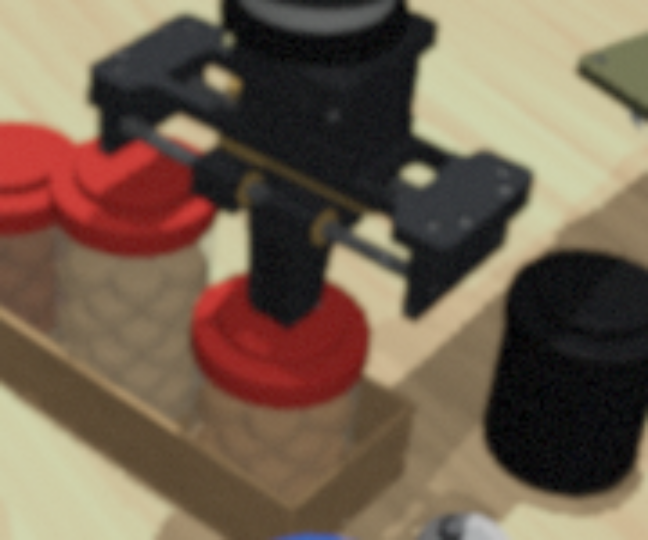

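The fingers are on jar1's panel and the force reads about 1.5 to 1.9 N. I'll press a little further and hold, averaging the readings.

>>> play_rows([
  [[1,0,0,0.005,0,0,0],[1,0,0,0.005,0,0,0],[1,0,0,0.005,0,0,0]],
])

```text
clock: 3.75
tool_pos: [0.5007, 0.0996, 0.1248]
eef_rot: [0.802, -0.597, 0.0, 0.001]
contact_force: [-0.3, 0.1, 2.4]
opening: 0.005
```

>>> play_rows([
  [[1,0,0,0,0,0,0]],
])

```text
clock: 3.88
tool_pos: [0.5007, 0.0996, 0.1248]
eef_rot: [0.802, -0.597, 0.0, 0.001]
contact_force: [0.2, -0.8, 2.4]
opening: 0.007
```

>>> play_rows([
  [[1,0,0,0,0,0,0],[1,0,0,0,0,0,0]],
])

```text
clock: 4.12
tool_pos: [0.5007, 0.0996, 0.1249]
eef_rot: [0.802, -0.597, 0.0, 0.001]
contact_force: [0.1, -0.3, 1.8]
opening: 0.008
```

That held at about 2.2 N. Next I'll lift straight up.

>>> play_rows([
  [[1,0,0,-0.05,0,0,0],[1,0,0,-0.12,0,0,0],[1,0,0,-0.2,0,0,0],[1,0,0,-0.25,0,0,0],[1,0,0,-0.25,0,0,0]],
])

```text
clock: 4.75
tool_pos: [0.5015, 0.0999, 0.2014]
eef_rot: [0.802, -0.597, 0.001, -0.001]
contact_force: [0.8, -0.2, -0.2]
opening: 0.004
```

```bash
python3 -c "
from h import *
go([.5246,.0105,.2]);go([.5246,.0105,.173]);"
```

```text
tcp [0.5015 0.0999 0.2014] F [ 0.81 -0.22 -0.21] t 4.75 xyaw -73.3 zax [ 0.003 -0.001 -1.   ]
shift [0.3077 0.0116 0.0052] turn [-0.0008 -0.0005  0.    ]
tcp [0.5015 0.0999 0.2014] F [ 0.81 -0.22 -0.21] t 4.75 xyaw -73.3 zax [ 0.003 -0.001 -1.   ]
shift [0.3076 0.0118 0.0952] turn [-0.0008 -0.0005  0.    ]
```

>>> play_rows([
  [[1,0.12,0.005,0,0,0,0],[1,0.24,0.01,0,0,0,0],[1,0.308,0.012,0,0,0,0],[1,0.308,0.012,0.06,0,0,0],[1,0.308,0.012,0.09,0,0,0]],
])

```text
clock: 5.38
tool_pos: [0.5238, 0.0101, 0.1735]
eef_rot: [0.802, -0.597, 0.001, 0.0]
contact_force: [-0.9, 0.3, -0.5]
opening: 0.005
```

```bash
python3 -c "
from h import *
im=vision.snapshot('scene');cv2.imwrite('pics/s4.png',cv2.resize(im[120:290,250:440,::-1],None,fx=3.4,fy=3.4))
go([.5246,.0105,.1605])"
```

```text
tcp [0.5234 0.0105 0.1727] F [ 0.48 -0.48 -0.39] t 5.42 xyaw -73.3 zax [-0.    -0.001 -1.   ]
shift [ 0.0011 -0.0039  0.0407] turn [ 0.0002 -0.0002 -0.    ]
```

View pics/s4.png

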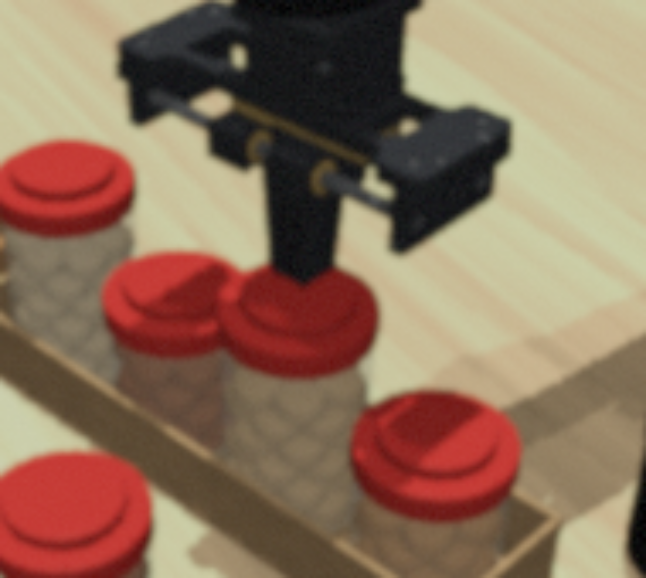

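The fingertips are just above jar2's panel, centred. I'll press down to about 3 mm of give.

>>> play_rows([
  [[1,0.001,-0.003,0.02,0,0,0],[1,0.001,-0.003,0.032,0,0,0],[1,0.001,-0.003,0.04,0,0,0],[1,0.001,-0.003,0.042,0,0,0],[1,0.001,-0.003,0.042,0,0,0]],
])

```text
clock: 6.05
tool_pos: [0.5243, 0.0107, 0.1603]
eef_rot: [0.802, -0.597, 0.0, 0.0]
contact_force: [-0.7, 0.3, 2.4]
opening: 0.008
```

>>> play_rows([
  [[1,0,0,0,0,0,0],[1,0,0,0,0,0,0]],
])

```text
clock: 6.3
tool_pos: [0.5243, 0.0108, 0.1605]
eef_rot: [0.802, -0.597, 0.0, 0.0]
contact_force: [-1.9, 0.8, 2.6]
opening: 0.002
```

>>> play_rows([
  [[1,0,0,0,0,0,0],[1,0,0,0,0,0,0]],
])

```text
clock: 6.55
tool_pos: [0.5243, 0.0108, 0.1605]
eef_rot: [0.802, -0.597, 0.0, 0.0]
contact_force: [-0.3, 1.2, 1.8]
opening: 0.004
```

Jar2 is touched at about 2.2 N. I'll lift off it.

>>> play_rows([
  [[1,0,0,-0.04,0,0,0],[1,0,0,-0.09,0,0,0],[1,0,0,-0.14,0,0,0],[1,0,0,-0.14,0,0,0]],
])

```text
clock: 7.05
tool_pos: [0.5254, 0.0107, 0.2042]
eef_rot: [0.802, -0.597, 0.001, -0.001]
contact_force: [-0.2, -0.4, 0.3]
opening: 0.006
```

```bash
python3 -c "
from h import *
go([.5506,-.0751,.2]);go([.5506,-.0751,.138]);"
```

```text
tcp [0.5254 0.0107 0.2042] F [-0.23 -0.43  0.26] t 7.05 xyaw -73.3 zax [ 0.003 -0.    -1.   ]
shift [0.2982 0.0016 0.0143] turn [-0.001  -0.0004  0.    ]
tcp [0.5254 0.0107 0.2042] F [-0.23 -0.43  0.26] t 7.05 xyaw -73.3 zax [ 0.003 -0.    -1.   ]
shift [0.298  0.0023 0.221 ] turn [-0.001  -0.0004  0.    ]
```

>>> play_rows([
  [[1,0.12,0.001,0,0,0,0],[1,0.24,0.002,0,0,0,0],[1,0.298,0.002,0,0,0,0],[1,0.298,0.002,0.02,0,0,0],[1,0.298,0.002,0.1,0,0,0]],
])

```text
clock: 7.68
tool_pos: [0.5511, -0.0731, 0.1745]
eef_rot: [0.803, -0.596, 0.002, -0.002]
contact_force: [0.8, -0.1, -0.3]
opening: 0.002
```

```bash
python3 -c "
from h import *
go([.5506,-.0751,.138]);"
```

```text
tcp [ 0.5511 -0.0731  0.1745] F [ 0.75 -0.11 -0.27] t 7.67 xyaw -73.2 zax [ 0.006  0.001 -1.   ]
shift [0.0057 0.0043 0.1216] turn [-0.0018 -0.0001  0.    ]
```

>>> play_rows([
  [[1,0.005,0.004,0.05,-0.001,0,0],[1,0.005,0.004,0.1,-0.001,0,0],[1,0.005,0.004,0.12,-0.001,0,0],[1,0.005,0.004,0.12,-0.001,0,0]],
])

```text
clock: 8.18
tool_pos: [0.5505, -0.0747, 0.1382]
eef_rot: [0.803, -0.596, 0.001, -0.001]
contact_force: [-0.3, -0.1, 0.0]
opening: 0.007
```

```bash
python3 -c "
from h import *
im=vision.snapshot('scene');cv2.imwrite('pics/s5.png',cv2.resize(im[100:270,220:410,::-1],None,fx=3.4,fy=3.4))
go([.5506,-.0751,.125])"
```

```text
tcp [ 0.5508 -0.0748  0.1386] F [ 0.95 -0.3   0.31] t 8.22 xyaw -73.2 zax [ 0.003  0.    -1.   ]
shift [0.0007 0.0011 0.0455] turn [-0.001  -0.0002  0.    ]
```

View pics/s5.png

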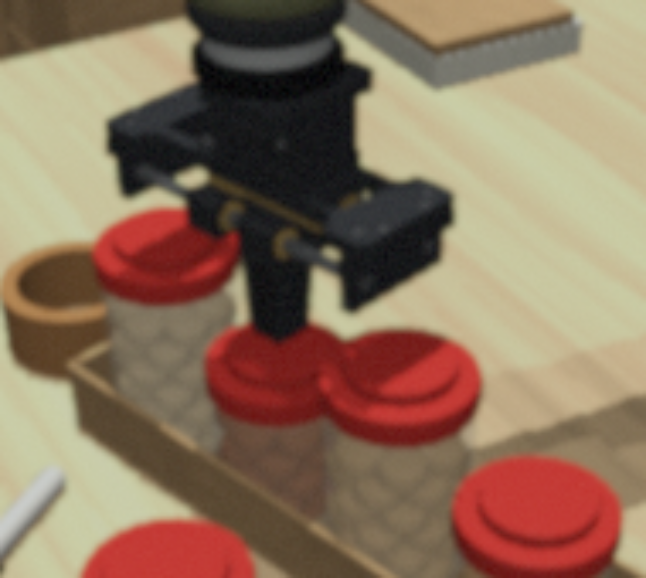

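The fingertips are above jar3's panel, and the gripper body clears jar2 and jar4.

>>> play_rows([
  [[1,0.001,0.001,0.02,0,0,0],[1,0.001,0.001,0.032,0,0,0],[1,0.001,0.001,0.04,0,0,0],[1,0.001,0.001,0.045,0,0,0],[1,0.001,0.001,0.045,0,0,0]],
])

```text
clock: 8.85
tool_pos: [0.5507, -0.0752, 0.1252]
eef_rot: [0.803, -0.596, 0.001, -0.001]
contact_force: [-0.2, -0.6, 1.4]
opening: 0.004
```

>>> play_rows([
  [[1,0,0,0,0,0,0],[1,0,0,0,0,0,0]],
])

```text
clock: 9.1
tool_pos: [0.5507, -0.0753, 0.1253]
eef_rot: [0.803, -0.596, 0.001, -0.001]
contact_force: [-0.1, 1.6, 1.8]
opening: 0.006
```

>>> play_rows([
  [[1,0,0,0,0,0,0],[1,0,0,0,0,0,0]],
])

```text
clock: 9.35
tool_pos: [0.5507, -0.0752, 0.1253]
eef_rot: [0.803, -0.596, 0.001, -0.001]
contact_force: [-1.2, -0.2, 0.9]
opening: 0.003
```

The readings average about 1.4 N, but they're noisy. I'll press 1 mm further so there's no doubt.

>>> play_rows([
  [[1,0,0,0.004,0,0,0],[1,0,0,0.004,0,0,0],[1,0,0,0.004,0,0,0]],
])

```text
clock: 9.72
tool_pos: [0.5506, -0.0753, 0.1241]
eef_rot: [0.803, -0.596, 0.001, -0.001]
contact_force: [-0.3, 0.0, 3.7]
opening: 0.006
```

>>> play_rows([
  [[1,0,0,0,0,0,0],[1,0,0,0,0,0,0]],
])

```text
clock: 9.98
tool_pos: [0.5507, -0.0752, 0.1242]
eef_rot: [0.803, -0.596, 0.001, -0.001]
contact_force: [-0.3, 0.7, 3.1]
opening: 0.007
```

>>> play_rows([
  [[1,0,0,0,0,0,0]],
])

```text
clock: 10.1
tool_pos: [0.5507, -0.0752, 0.1242]
eef_rot: [0.803, -0.596, 0.001, -0.001]
contact_force: [0.1, 0.3, 1.9]
opening: 0.009
```

Jar3 is clearly touched, so I'll lift off and go to jar4.

>>> play_rows([
  [[1,0,0,-0.05,0,0,0],[1,0,0,-0.13,0,0,0],[1,0,0,-0.21,0,0,0],[1,0,0,-0.26,0,0,0],[1,0,0,-0.26,0,0,0]],
])

```text
clock: 10.72
tool_pos: [0.5511, -0.0753, 0.2034]
eef_rot: [0.803, -0.596, 0.002, -0.002]
contact_force: [0.2, -0.4, -0.5]
opening: 0.001
```

```bash
python3 -c "
from h import *
go([.575,-.1636,.2]);go([.575,-.1636,.173]);"
```

```text
tcp [ 0.5511 -0.0753  0.2034] F [ 0.17 -0.38 -0.52] t 10.72 xyaw -73.2 zax [ 0.006  0.    -1.   ]
shift [0.3048 0.0087 0.0116] turn [-0.0017 -0.0005  0.    ]
tcp [ 0.5511 -0.0753  0.2034] F [ 0.17 -0.38 -0.52] t 10.72 xyaw -73.2 zax [ 0.006  0.    -1.   ]
shift [0.3047 0.0092 0.1016] turn [-0.0017 -0.0005  0.    ]
```

>>> play_rows([
  [[1,0.12,0.004,0,-0.001,0,0],[1,0.24,0.007,0,-0.002,0,0],[1,0.305,0.009,0,-0.002,0,0],[1,0.305,0.009,0.06,-0.002,0,0],[1,0.305,0.009,0.097,-0.002,0,0]],
])

```text
clock: 11.35
tool_pos: [0.5744, -0.1629, 0.173]
eef_rot: [0.803, -0.596, -0.001, 0.001]
contact_force: [-0.6, 0.5, 0.3]
opening: 0.004
```

```bash
python3 -c "
from h import *
im=vision.snapshot('scene');cv2.imwrite('pics/s6.png',cv2.resize(im[70:240,180:370,::-1],None,fx=3.4,fy=3.4))
go([.575,-.1636,.160])"
```

```text
tcp [ 0.5737 -0.1625  0.1719] F [ 0.89  0.76 -0.46] t 11.4 xyaw -73.2 zax [-0.004 -0.    -1.   ]
shift [ 0.0048 -0.0033  0.0396] turn [0.0014 0.0004 0.    ]
```

View pics/s6.png

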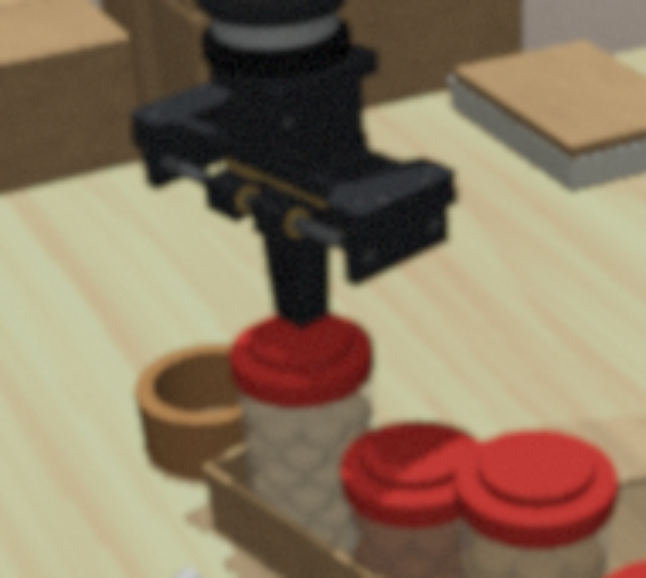

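The fingertips are above jar4's panel. I'll press to about 4 mm of give and hold there.

>>> play_rows([
  [[1,0.004,-0.003,0.02,0.001,0,0],[1,0.004,-0.003,0.03,0.001,0,0],[1,0.004,-0.003,0.037,0.001,0,0],[1,0.004,-0.003,0.041,0.001,0,0],[1,0.004,-0.003,0.041,0.001,0,0]],
])

```text
clock: 12.02
tool_pos: [0.5749, -0.1631, 0.1598]
eef_rot: [0.803, -0.596, -0.001, -0.0]
contact_force: [-1.8, 2.5, 3.6]
opening: 0.005
```

>>> play_rows([
  [[1,0,0,0,0,0,0],[1,0,0,0,0,0,0]],
])

```text
clock: 12.28
tool_pos: [0.5749, -0.1631, 0.16]
eef_rot: [0.803, -0.596, -0.001, -0.0]
contact_force: [-1.2, 1.4, 1.9]
opening: 0.007
```

>>> play_rows([
  [[1,0,0,0,0,0,0],[1,0,0,0,0,0,0]],
])

```text
clock: 12.52
tool_pos: [0.5749, -0.1631, 0.16]
eef_rot: [0.803, -0.596, -0.001, -0.0]
contact_force: [-1.3, 1.3, 2.2]
opening: 0.003
```

Run:
```python
from h import *
im=vision.snapshot('scene');cv2.imwrite('pics/s7.png',im[:,:,::-1])
t=vision.snapshot('top');cv2.imwrite('pics/t7.png',t[:,:,::-1])
go([.575,-.1636,.160])
def bl(im):
    hsv=cv2.cvtColor(im,cv2.COLOR_BGR2HSV)
    m=(((hsv[...,0]<6)|(hsv[...,0]>174))&(hsv[...,1]>170)&(hsv[...,2]>70)).astype(np.uint8); m[:100]=0
    n,l,s,c=cv2.connectedComponentsWithStats(m); return [(s[i,4],c[i].round(1).tolist()) for i in range(1,n) if s[i,4]>150]
for f in('top0','t7'): print(f,bl(cv2.imread(f'pics/{f}.png')))
```

```text
tcp [ 0.5749 -0.1631  0.16  ] F [-1.16  1.73  1.85] t 12.62 xyaw -73.1 zax [-0.001  0.001 -1.   ]
shift [ 0.0017  0.0003 -0.    ] turn [0.0002 0.0004 0.    ]
top0 [(np.int32(1225), [309.7, 173.0]), (np.int32(1368), [415.4, 220.9]), (np.int32(1314), [368.5, 234.3]), (np.int32(1414), [325.7, 244.1]), (np.int32(1311), [280.5, 256.5])]
t7 [(np.int32(1233), [309.8, 173.1]), (np.int32(1012), [364.4, 235.8]), (np.int32(1414), [325.8, 244.2]), (np.int32(191), [419.5, 236.1]), (np.int32(1313), [280.5, 256.6])]
```

View pics/s7.png

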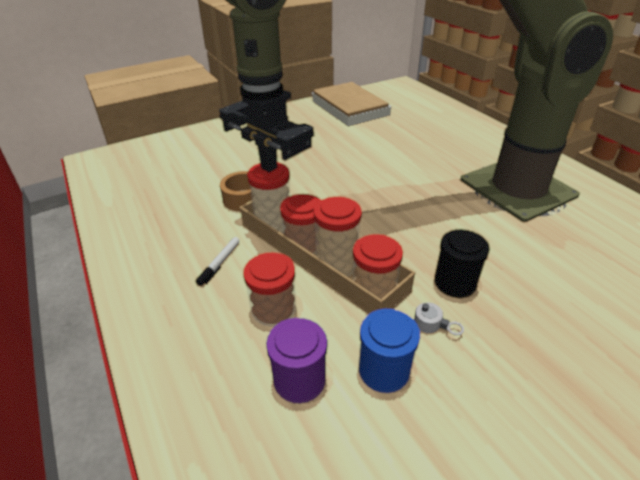

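View pics/t7.png

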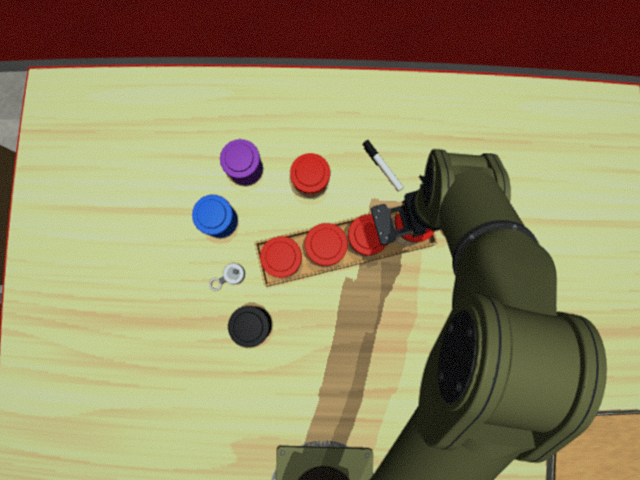

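The fingers rest on the jar4 lid (268,170 in the scene picture). Everything else is where it was, and the force is steady at about 2 N, so I'm handing in.

```bash
python3 -c "
from plant import r, get_state
print(r.finish_job()); s=get_state(); print(s['clock'],s['contact_force'],s['tool_pos'])"
```

```text
the job is handed in; nothing more can be done
None
the job is handed in; nothing more can be done
```

I touched the four jar lids in order, starting from the tally counter's end (jar1, jar2, jar3, jar4). Each touch was on the middle panel with the gripper shut, with a pause on each. I handed the job in at about 12.6 s, with the fingertips still resting on jar4's lid. No verdict is reported.

- **Touch force:** the force readings, noisy by about ±1 N, averaged about 2 N on each lid. The highest was 3.7 N. On jar3 the first press averaged only about 1.4 N, so I pressed 1 mm further without lifting.
- **Sideways force on jar4:** the last readings showed about 2 N upward and also 1 to 2 N sideways, likely friction. The fingertips stayed still.
- **Positions:** in the last pictures jar1, jar2 and the spare are within 0.2 pixel of where they began. The arm partly hid jar3 and jar4 from the top camera, so I checked those two only by eye in the scene picture. They stand upright and in place. The counter, tape and marker also look unmoved, by eye.
- **After hand-in:** the state could not be read any more, so I did not check the final second of holding myself.

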